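# Slide the axle home through a paper roll in a table-top dispenser

### The job

A new kraft-paper roll lies in the dispenser and its axle lies in the wooden rest. Take the axle by the middle of its shaft, slide it nose first through the near bush and partway into the roll and let go, then take a fresh hold further back and push it fully home: past the stiff spring ball in the far bush and on until the nose rests on the end stop inside, which you can feel but not see. Push firmly but never harder than about 25 N, leave the things around it alone, and let go at the end.

Things in the scene. Friction and masses are not known exactly. Their poses are not given: they have to be found in the camera images.
- axle: aluminium shaft, 16 mm across, 290 mm long, with a black flanged knob at its rear (flange 34 mm across, 5 mm thick, then a grip 24 mm across, 40 mm long); 0.18 to 0.29 kg. Origin on its centre line 175 mm behind the nose end, near the balance point; y points from nose to knob, so the nose leads along -y. The nose is blunt: 13.6 mm across at its end, full 16 mm after 4 mm
- axle_tip (a point): centre of the axle's nose end face; axes as the axle's
- axle_flange (a point): centre of the flange's front face, 290 mm behind the nose end; axes as the axle's
- axle_knob (a point): on the centre line in the middle of the knob's 40 mm grip, 25 mm behind the flange's front face
- rest: fixed wooden rest in which the axle lies level: base board 90 x 160 x 10 mm, two upright notched boards 10 mm thick at its ends (75 mm either side of the middle), 48 mm high, notches 18 mm wide along y. Origin under its middle. The axle's centre line lies 38 mm above the table, its middle between the two boards, its knob sticking out at the +y end
- stand: paper dispenser, screwed down: two grey side plates 204 mm apart, 46 mm high with a rounded neck up to 123 mm. Origin on the table under its middle; bore line along its y axis, 95 mm up; the axle goes in at +y towards -y. The end stop (geom end_stop_c0) is a screw inside the far bush: hard, its face 250 to 282 mm past the near mouth, not measured; the geom's centre is 6 mm behind the face
- near_mouth (a point): centre of the outer face of the near bush, where the axle enters, 126 mm from the stand's origin along +y; axes as the stand's. The white bush is 31 mm across, bore 17.2 mm with a 1 mm countersink, 24 mm long; it sticks out 18 mm from the plate. The flange stays 8 to 40 mm short of this face when the axle is home
- far_mouth (a point): centre of the inner face of the far plate, 228 mm from the near mouth along -y; axes as the stand's. Its bore is 17.2 mm, opening to 25 mm towards the roll. A spring plunger stands on top of it, its ball 240 mm from the near mouth: the nose lifts the ball, which makes the push stiff (some 5 to 12 N) and drags on the shaft from there to the end stop
- roll: brown kraft-paper roll, 80 mm across and 200 mm long, 0.5 to 0.85 kg, lying loose on the two tie bars between the plates; 20 mm bore right through with its centre about 1.5 mm below the bore line. Origin at its centre, bore along y. The axle may lift it a little on the way through
- paint_pot: bystander: clear jar with white cap, 56 mm across, 65 mm high; origin under its middle
- sponge: bystander: white block 55 x 40 x 45 mm; origin under its middle
- brush_jar: bystander: glass jar 68 mm across and 90 mm high with brushes reaching to 180 mm; origin under its middle

How it is judged:
By the outcome, as a careful person would: the job done as asked, in the order asked, and still so for the second after the job is handed in, with the robot touching nothing.
It also fails if it takes over 70 s, if anything falls off the work surface, if the arm or the gripper's body presses on something with over 40 N, if the wrist force passes 120 N, or if a joint passes its speed limit or range.

### The arm

A 7-joint arm with a two-finger parallel gripper is mounted at the origin on the work surface. World frame = base frame: x ahead of the robot, y to its left, z up, the work surface at z = 0. Lengths are in mm, angles in rad, forces in N, time in s.
With the tool pointing down it reaches from about 425 to 800 mm from the base axis. Payload 8.3 kg.
Tool frame: the origin (TCP) lies on the mounting face of the last link; the fingertips stand 173 mm ahead of it and the grasp point (between the pads) lies 155 mm ahead of it; z points along the fingers, y is the line along which they close (so a half turn about z gives the same grasp; the last joint's range is limited). The gripper opens to 85 mm and grips with 20 to 120 N. Pads are 22 mm wide; open, the fingers measure 114 mm over their backs; the gripper's body (76 mm by 85 mm) begins 54 mm behind the grasp point. The pads swing forward as they close: fully open they stand 13 mm farther back than shut.
Start: joints at [1.139, 0.383, 0.016, 1.37, -0.006, 1.388, -0.046], TCP at [225.34, -582.956, 404.679] pointing down, gripper open.
Joint ranges: [-2.95, 2.95], [-0.25, 2.06], [-1.52, 1.56], [0.18, 2.33], [-1.44, 4.58], [0.02, 2.06], [-3.01, 3.01]. Speed limits (rad/s): [2.39, 2.39, 3.01, 3.01, 3.14, 3.14, 3.14].

### API

Orientations are given as a unit quaternion [x, y, z, w].
In Python, from bench import read_state, camera, sign_off, recognise gives the robot as it stands.
- The arm moves only by the shell command python3 -m inch 'ROWS' [FORCE]. ROWS is text: rows parted by semicolons, each of 7 numbers parted by spaces: the turn, a rotation vector about the world's x, y, z in units of 45 degrees (1.0 is 45 degrees), then the shift along the world's x, y, z in units of 200 mm (1.0 is 200 mm), then the gripper command: -1 is fully open, 1 is shut, values between are in proportion. A call has 1 to 10 rows; each row is the pose to reach, as a shift and turn from the pose commanded when the call began; what a row does not reach only later rows make up. A row lasts 1/8 s, in which the tool goes at most 62.5 mm and 10.7 degrees, less where a joint would pass 70% of its speed; a pose out of reach is approached as far as the arm can. A call with a number of a shift or a turn outside -1 to 1 is refused whole. A call with a gripper value outside its range is refused whole. The fingers move at their own pace and stop on an object; FORCE is the grip in N (left out, the last holds). Time passes only in rows, so rows that repeat a pose let the fingers close. It gives the time, the measured TCP pose, the force, the opening and the grip force at its end, in the units of the state.
- read_state(): the state, without advancing time (a new reading comes with each control period).
- camera(name): name is "scene" or "top" or "wrist"; returns a dict with "color" (420x560x3 uint8, blue, green, red), "fx", "fy", "cx", "cy" (pixels), "pose" (4x4, takes a point from camera to world coordinates); the wrist camera has in their place "tool_from_camera" (4x4, takes a point from camera to tool coordinates, whose origin is the TCP and whose axes are the flange's). Camera axes: x right, y down, z forward; pixel columns grow to the right and rows downward; lengths in mm; the calibration is good to about 2 mm. A picture is of the moment at which its call begins: read the wrist's pose just before it. There is no depth.
- sign_off(): hands the job in; it is judged then, once.
Trained networks look in the newest picture that a camera, given by its name, has taken for a name from the list of things; names that differ only in an ending like _2 or _b are one class to them, and where a whole thing is asked for, a point or a joint stands for the part that bears it (a point fixed in the world has none). Each returns a list of dicts, best first, with "confidence" (0 to 1); they miss things now and then, are a little off and sometimes report something else, mostly with a low value. They report only what shows in the picture. A call takes as long as a camera call.
- recognise(camera, name): "box" ([left, top, right, bottom] in pixels, round what is visible of it).
The state is a dict: "time": time; "q": joint angles; "dq": joint speeds; "joint_torque": joint torques, N m; "ee_pos": TCP position; "ee_rot": TCP orientation; "force": force on the tool from outside, world axes, zero at the start; "torque": the same for the moment, N m; "finger_gap": finger opening in mm; "grasp_force": force on a finger pad.
Only numpy, scipy, OpenCV 4.12 (cv2) and the standard library are available. Lean on these libraries where they do the work, as an engineer would, in place of code of your own. Each camera call takes 0.05 s, during which the arm holds its last target. There are 200 camera calls.

## Working session

There is one attempt and no reset: what is moved stays moved. The work goes in short steps, Python scripts to look and compute and a shell command to move; the robot and the scene stay as the last step left them, time stands still between calls to the robot, and variables do not carry over. Pictures are saved under pics/ and viewed, at most 10 in all, crops included, and the job is handed in when it is done.

```bash
ls; mkdir -p pics; cat > h.py <<'E'
import numpy as np, cv2
from scipy.spatial.transform import Rotation as R
from bench import read_state, camera, sign_off, recognise
def cam(name):
    s=read_state(); c=camera(name)
    if 'pose' in c: P=np.array(c['pose'])
    else:
        T=np.eye(4); T[:3,:3]=R.from_quat(s['ee_rot']).as_matrix(); T[:3,3]=s['ee_pos']; P=T@np.array(c['tool_from_camera'])
    return c,P
def onplane(c,P,u,v,z):
    d=P[:3,:3]@np.array([(u-c['cx'])/c['fx'],(v-c['cy'])/c['fy'],1.]); return P[:3,3]+d*(z-P[2,3])/d[2]
def proj(c,P,X):
    x=np.linalg.inv(P)@np.append(X,1); return np.array([c['fx']*x[0]/x[2]+c['cx'],c['fy']*x[1]/x[2]+c['cy']])
E
python3 - <<'E'
from h import *
print({k:np.round(v,3) for k,v in read_state().items()})
ims=[]
for n in ['scene','top']:
    c,P=cam(n); cv2.imwrite(f'pics/{n}0.png',c['color']); print(n,c['fx'],c['cx'],c['cy'],np.round(P,3).tolist())
    for k in ['axle','axle_knob','rest','stand','roll','paint_pot','sponge','brush_jar']:
        print(k,[(np.round(r['box'],1).tolist(),round(r['confidence'],2)) for r in recognise(n,k)[:2]])
E
```

```text
pics
{'time': np.float64(0.0), 'q': array([ 1.139,  0.384,  0.016,  1.371, -0.006,  1.388, -0.046]), 'dq': array([ 0.   ,  0.   , -0.   ,  0.   ,  0.   , -0.   ,  0.001]), 'joint_torque': array([ 1.0000e-03, -6.2759e+01,  8.4500e-01, -3.7182e+01,  1.7000e-02,
        1.4000e-02, -0.0000e+00]), 'ee_pos': array([ 225.295, -582.801,  403.674]), 'ee_rot': array([ 0.983,  0.183, -0.   , -0.001]), 'force': array([-0.137,  0.975,  0.353]), 'torque': array([-0.006, -0.006,  0.013]), 'grasp_force': np.float64(0.0), 'finger_gap': np.float64(85.389)}
scene 426.02890881134203 288.4263892278472 214.43591702786412 [[-0.34, 0.81, -0.478, 1064.464], [0.94, 0.296, -0.168, 162.913], [0.005, -0.507, -0.862, 942.023], [0.0, 0.0, 0.0, 1.0]]
axle [([334.0, 170.5, 465.4, 228.8], 0.91)]
axle_knob [([336.2, 170.9, 463.5, 227.3], 0.93)]
rest [([362.9, 173.1, 438.1, 230.8], 0.82)]
stand [([160.9, 170.5, 298.2, 243.8], 0.85)]
roll [([192.4, 172.6, 286.3, 217.2], 0.81), ([334.2, 174.5, 460.3, 223.5], 0.24)]
paint_pot [([342.6, 307.1, 361.1, 339.7], 0.57)]
sponge [([342.6, 307.6, 366.9, 338.5], 0.56)]
brush_jar [([160.1, 91.8, 190.9, 153.1], 0.56)]
top 402.8131221165009 278.2330332675255 217.87675232931738 [[0.151, -0.967, 0.206, 344.197], [-0.989, -0.149, 0.025, -24.003], [0.006, -0.208, -0.978, 1240.501], [0.0, 0.0, 0.0, 1.0]]
axle [([142.0, 250.7, 253.5, 280.0], 0.82)]
axle_knob [([143.0, 247.9, 252.8, 282.6], 0.85), ([217.6, 147.8, 233.9, 171.3], 0.59)]
rest [([165.9, 242.1, 222.5, 284.9], 0.83)]
stand [([281.3, 211.3, 391.1, 248.3], 0.67)]
roll [([291.2, 210.1, 359.5, 240.5], 0.94), ([278.3, 212.1, 388.5, 251.6], 0.7)]
paint_pot [([261.5, 155.2, 277.5, 175.6], 0.85)]
sponge [([216.1, 149.3, 232.4, 166.9], 0.83)]
brush_jar [([388.2, 276.9, 427.4, 303.2], 0.61), ([142.2, 251.0, 253.7, 282.3], 0.18)]
```

```bash
python3 - <<'E'
import cv2
a=cv2.imread('pics/top0.png')[130:320,120:440]; b=cv2.imread('pics/scene0.png')[80:350,140:480]
a=cv2.resize(a,(800,475)); cv2.imwrite('pics/t1.png',a)
b=cv2.resize(b,(755,600)); cv2.imwrite('pics/s1.png',b)
E
```

```text
(no output)
```

View pics/t1.png

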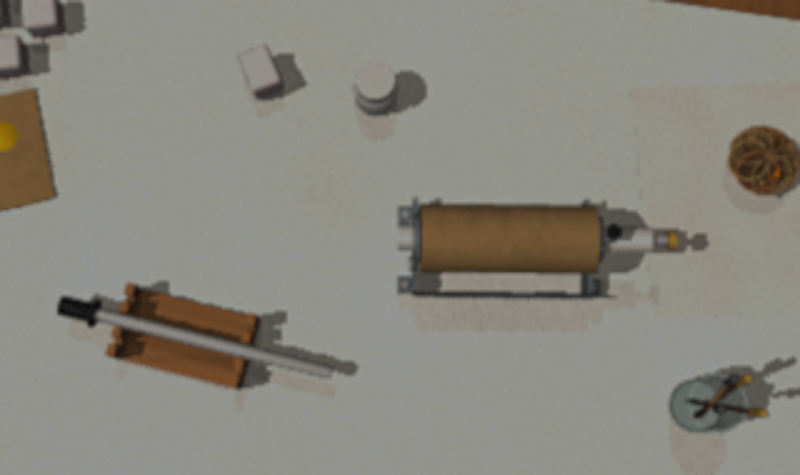

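View pics/s1.png

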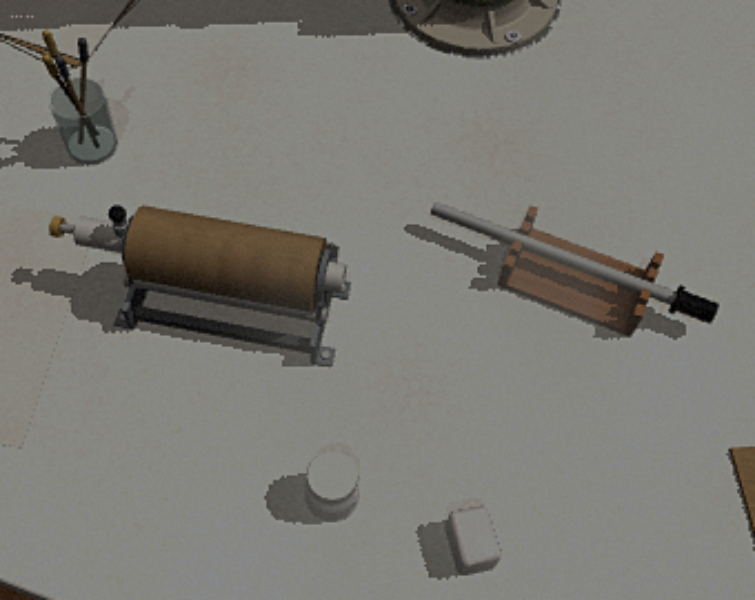

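The top crop shows the axle lying with its knob at about (60,308) and its nose at (332,372). The dispenser's near bush is at (400,238) and its far side is near x≈602. The scene crop agrees: nose (435,209), knob (715,308), bush (345,277).

```bash
python3 - <<'E'
from h import *
c,P=cam('top')
f=lambda u,v,z:np.round(onplane(c,P,u/2.5+120,v/2.5+130,z),1)
n,k=f(332,372,38),f(60,308,38); print('axle',n,k,np.linalg.norm(n-k)); d=(k-n)/np.linalg.norm(k-n);print('ax yaw',np.degrees(np.arctan2(d[1],d[0])), 'shaft mid',n+d*145,'origin',n+d*175)
m=f(400,238,95); m2=f(655,239,95);print('mouth',m,m2); d=m-m2;print('bore yaw',np.degrees(np.arctan2(d[1],d[0])))
print('roll top edges',f(420,205,95),f(602,206,95),f(420,272,95),f(602,272,95))
c,P=cam('scene')
f=lambda u,v,z:np.round(onplane(c,P,u/2.2206+140,v/2.2222+80,z),1)
n,k=f(435,209,38),f(715,308,38); print('axle',n,k,np.linalg.norm(n-k)); d=(k-n)/np.linalg.norm(k-n);print('ax yaw',np.degrees(np.arctan2(d[1],d[0])), 'shaft mid',n+d*145)
m=f(345,277,95);m2=f(78,232,95);print('mouth',m,m2);d=m-m2;print('bore yaw',np.degrees(np.arctan2(d[1],d[0])))
c,P=cam('wrist'); cv2.imwrite('pics/w0.png',c['color']); print(c['fx'],np.round(c['tool_from_camera'],2).tolist())
E
```

```text
axle [404.6  53.6  38. ] [430.2 387.4  38. ] 334.7802264172721
ax yaw 85.6144208256484 shaft mid [415.68787111 198.17544437  38.        ] origin [417.98191341 228.08760527  38.        ]
mouth [565.3  -2.8  95. ] [ 609.1 -295.4   95. ]
bore yaw 98.51352918918197
roll top edges [607.6 -20.   95. ] [ 638.8 -230.3   95. ] [529.4 -31.5  95. ] [ 561.3 -238.7   95. ]
axle [405.2  61.3  38. ] [427.8 390.6  38. ] 330.074612777172
ax yaw 86.0739225149456 shaft mid [415.1280583  205.95971678  38.        ]
mouth [563.8   3.8  95. ] [ 608.9 -286.5   95. ]
bore yaw 98.83068018557596
353.7700342238046 [[0.0, -0.95, -0.32, 82.87], [1.0, -0.0, 0.0, 0.51], [-0.0, -0.32, 0.95, 31.47], [0.0, 0.0, 0.0, 1.0]]
```

```bash
python3 -m inch '0 0 0.4 0.3 0.3 0 -1;0 0 0.65 0.6 0.6 0 -1;0 0 0.86 0.9 0.9 0 -1;0 0 0.86 0.9 0.9 0 -1;0 0 0.86 0.9 0.9 0 -1'; python3 -m inch '0 0 0.3 0.3 0.3 0 -1;0 0 0.6 0.6 0.6 0 -1;0 0 0.86 0.75 0.9 0 -1;0 0 0.86 0.75 1 0 -1;0 0 0.86 0.75 1 0 -1'; python3 -m inch '0 0 0 0 0.3 0 -1;0 0 0 0 0.6 0 -1;0 0 0 0 0.9 0 -1;0 0 0 0 1 0 -1;0 0 0 0 1 0 -1'; python3 -m inch '0 0 0 0 0.3 0 -1;0 0 0 0 0.3 0 -1;0 0 0 0 0.3 0 -1'
python3 - <<'E'
from h import *
s=read_state();print(s['q'])
M=R.from_quat(s['ee_rot']).as_matrix();print(np.round(M,4).tolist(),s['ee_pos'])
c,P=cam('wrist');cv2.imwrite('pics/w1.png',c['color'])
print(proj(c,P,[564.5,0,95]),[ (np.round(r['box'],1),r['confidence']) for k in ['stand','roll'] for r in recognise('wrist',k)])
E
```

```text
time: 1.68
ee_pos: [409.7, -398.0, 405.1]
ee_rot: [0.864, 0.504, 0.001, -0.0]
force: [-0.0, -0.2, -0.3]
finger_gap: 85.0
grasp_force: 0.0
time: 2.3
ee_pos: [557.2, -197.3, 404.9]
ee_rot: [0.649, 0.761, 0.001, -0.0]
force: [0.3, 0.2, 0.3]
finger_gap: 85.1
grasp_force: 0.0
time: 2.92
ee_pos: [555.3, -2.5, 404.9]
ee_rot: [0.652, 0.758, 0.0, 0.0]
force: [-0.4, -0.2, 0.0]
finger_gap: 85.4
grasp_force: 0.0
time: 3.3
ee_pos: [555.8, 54.7, 404.5]
ee_rot: [0.654, 0.757, -0.0, 0.0]
force: [0.4, -1.2, -0.1]
finger_gap: 85.2
grasp_force: 0.0
[ 0.29992481  0.28865168 -0.56370704  1.53719941  0.15715608  1.36151334
 -0.13186328]
[[-0.1455, 0.9894, -0.0002], [0.9894, 0.1455, -0.0011], [-0.0011, -0.0004, -1.0]] [555.75489999  54.65612628 404.48524823]
[274.08109354 257.39588803] [(array([233.4, 267.8, 322. , 396.2]), 0.56)]
```

View pics/w1.png

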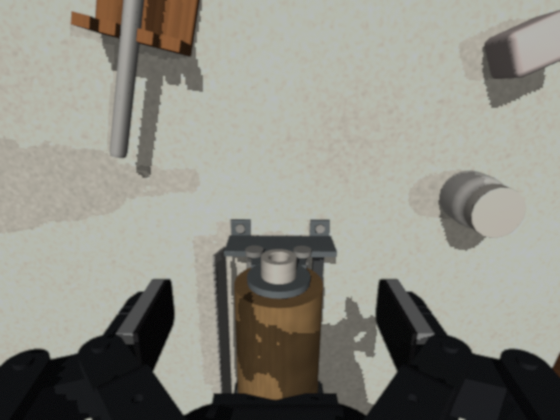

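The wrist view shows the bush mouth at about (280,258), the stand straight below it with the roll spanning cols 234–322, and the axle nose at (119,156). I'll zoom in to refine these.

```bash
python3 - <<'E'
import cv2,numpy as np
a=cv2.imread('pics/w1.png')
p=cv2.resize(a[215:415,205:355],None,fx=3,fy=3,interpolation=cv2.INTER_CUBIC)
q=cv2.resize(a[0:200,65:165],None,fx=3,fy=3,interpolation=cv2.INTER_CUBIC)
cv2.imwrite('pics/w1z.png',np.hstack([p,q]))
E
```

```text
(no output)
```

View pics/w1z.png

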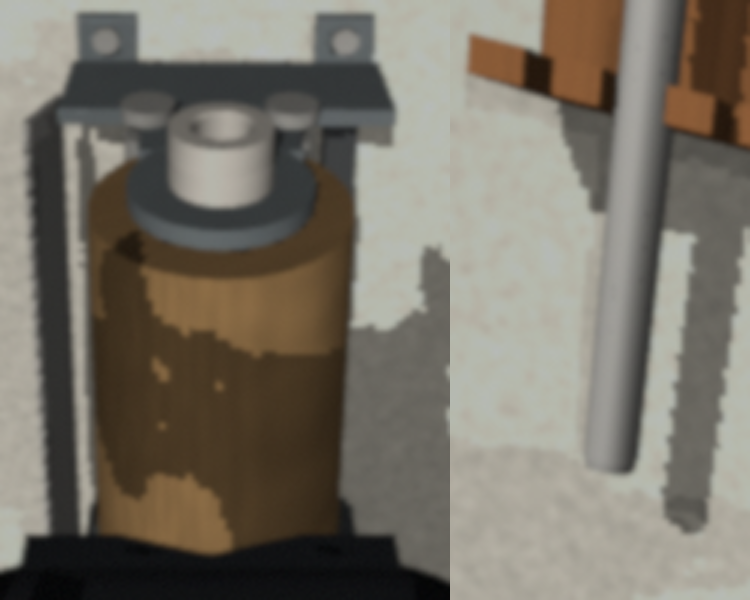

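Zoomed crops: the bush outer-face centre is at crop (221,133), i.e. full-frame (278.7,259.3). The roll axis runs nearly straight down the image. The axle nose is at (118.7,155) and the shaft crosses the top edge at (133,0).

```bash
python3 - <<'E'
from h import *
c,P=cam('wrist')
g=lambda u,v,z:np.round(onplane(c,P,u,v,z),1)
m=g(278.7,259.3,95);a,b=g(279,281.7,95),g(278.2,375,95);d=a-b
print('mouth',m,'bore yaw',np.degrees(np.arctan2(d[1],d[0])))
n,k=g(118.7,154.5,38),g(133,0,38);d=k-n;print('nose',n,k,np.degrees(np.arctan2(d[1],d[0])))
E
```

```text
mouth [568.6  -1.2  95. ] bore yaw 98.13010235415595
nose [407.   57.6  38. ] [418.  189.4  38. ] 85.22916305883908
```

```bash
python3 -m inch '0 0 -0.15 -0.23 0.25 0 -1;0 0 -0.28 -0.46 0.5 -0.2 -1;0 0 -0.285 -0.69 0.75 -0.45 -1;0 0 -0.285 -0.69 0.75 -0.7 -1;0 0 -0.285 -0.69 0.75 -0.7 -1;0 0 -0.285 -0.69 0.75 -0.7 -1;0 0 -0.285 -0.69 0.75 -0.7 -1'
python3 - <<'E'
from h import *
s=read_state()
M=R.from_quat(s['ee_rot']).as_matrix();print(np.round(M,4).tolist(),s['ee_pos'])
c,P=cam('wrist');cv2.imwrite('pics/w2.png',c['color'])
for t in (0,145,290,335): print(t,proj(c,P,[405.8+t*.0767,57.5+t*.997,38]))
E
```

```text
time: 4.38
ee_pos: [418.5, 206.5, 265.7]
ee_rot: [0.734, 0.68, 0.001, 0.0]
force: [0.3, 0.3, -0.2]
finger_gap: 85.3
grasp_force: 0.0
[[0.0764, 0.9971, 0.0015], [0.9971, -0.0764, 0.0005], [0.0006, 0.0015, -1.0]] [418.45631909 206.46543923 265.73775484]
0 [270.65751574 424.03301893]
145 [269.94695153 242.58562865]
290 [268.84425684 -38.99494047]
335 [ 268.36672118 -160.93690964]
```

View pics/w2.png

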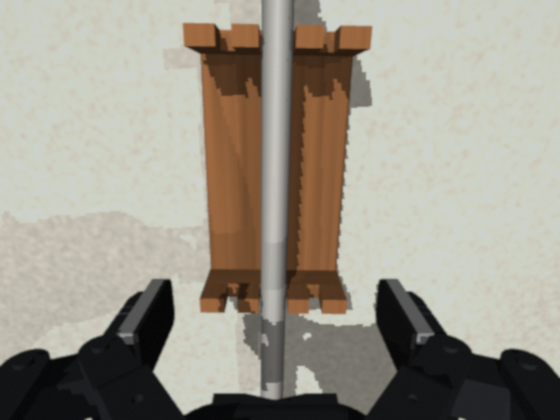

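The axle runs from (278,0) to (272,380). The rest's boards are at rows ~38 and ~295, so the planned grasp is well between them.

```bash
python3 - <<'E'
from h import *
c,P=cam('wrist')
a,b=onplane(c,P,278,3,38),onplane(c,P,272.5,380,38)
d=(a-b)/np.linalg.norm(a-b);print(a,b,'yaw',np.degrees(np.arctan2(d[1],d[0])))
t=(207-b[1])/d[1];print(b+t*d)
E
```

```text
[431.33888    328.98278097  38.        ] [410.50104292  97.85600826  38.        ] yaw 84.84827782473604
[420.34120419 207.          38.        ]
```

```bash
python3 -m inch '0 0 -0.013 0.008 0 -0.2 -1;0 0 -0.013 0.008 0 -0.363 -1;0 0 -0.013 0.008 0 -0.363 -1;0 0 -0.013 0.008 0 -0.363 -1' 60;  python3 -m inch '0 0 0 0 0 0 0.5;0 0 0 0 0 0 1;0 0 0 0 0 0 1;0 0 0 0 0 0 1;0 0 0 0 0 0 1;0 0 0 0 0 0 1' 80
```

```text
time: 4.97
ee_pos: [419.8, 207.3, 193.6]
ee_rot: [0.737, 0.676, 0.001, 0.0]
force: [0.4, -0.0, -0.2]
finger_gap: 85.2
grasp_force: 0.0
time: 5.72
ee_pos: [419.2, 207.1, 192.4]
ee_rot: [0.737, 0.676, 0.0, 0.0]
force: [-0.8, -1.4, 6.1]
finger_gap: 13.8
grasp_force: 77.9
```

```bash
python3 -m inch '0 0 0 0 0 0.1 1;0 0 0 0 0 0.285 1;0 0 0.1 0.1 0 0.285 1;0 0 0.2 0.25 -0.05 0.285 1;0 0 0.298 0.4 -0.1 0.285 1;0 0 0.298 0.609 -0.173 0.285 1;0 0 0.298 0.609 -0.173 0.285 1;0 0 0.298 0.609 -0.173 0.285 1;0 0 0.298 0.609 -0.173 0.285 1'
python3 - <<'E'
from h import *
s=read_state()
M=R.from_quat(s['ee_rot']).as_matrix();print(np.round(M,4).tolist(),s['ee_pos'],s['q'],s['torque'])
ims=[]
for n,X in (('wrist',0),('top',0),('scene',0)):
    c,P=cam(n); cv2.imwrite(f'pics/{n}3.png',c['color'])
    p=proj(c,P,[566.5,0,95]).astype(int); print(n,p)
    w=50 if n!='wrist' else 110
    x0,y0=max(p[0]-w,0),max(min(p[1]-w,420-2*w),0)
    ims.append(cv2.resize(c['color'][y0:y0+2*w,x0:x0+2*w],(260,260) if n=='x' else (400,400),interpolation=cv2.INTER_CUBIC)); print(x0,y0,w)
cv2.imwrite('pics/c3.png',np.hstack(ims[:2])); cv2.imwrite('pics/c3s.png',ims[2])
E
```

```text
time: 6.85
ee_pos: [539.7, 173.2, 248.8]
ee_rot: [0.652, 0.758, -0.0, -0.0]
force: [-0.7, 0.0, -1.6]
finger_gap: 13.4
grasp_force: 78.4
[[-0.1499, 0.9887, -0.0011], [0.9887, 0.1499, -0.0], [0.0002, -0.0011, -1.0]] [539.72188178 173.16776792 248.82525777] [ 0.1198138   0.46159719 -0.62043357  1.70641669  0.29896482  1.07092813
 -0.44576369] [-0.09072698 -0.01384452 -0.00766913]
wrist [273 575]
163 200 110
top [279 224]
229 174 50
scene [293 205]
243 155 50
```

View pics/c3.png

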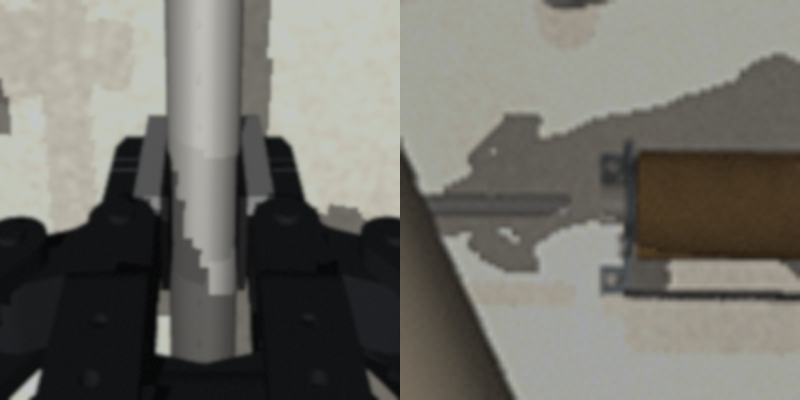

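View pics/c3s.png

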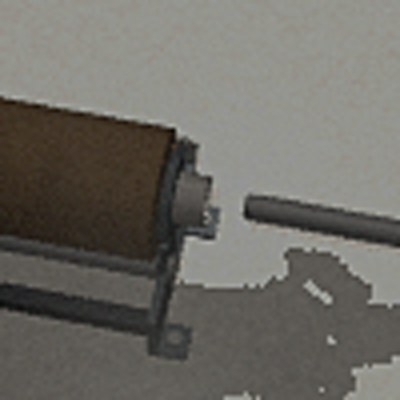

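The scene crop shows the nose at (247,207) and the bush face at about (210,200), with a gap of about 25 mm. The top crop shows the strip ending at (570,200) and the bush at (605,200). I'll magnify both to align the nose with the bore.

```bash
python3 - <<'E'
from h import *
s=read_state(); u=np.array([np.cos(np.radians(98.4)),np.sin(np.radians(98.4)),0])
g=np.array(s['ee_pos'])-[0,0,154.4]; nose=g-150*u; m=np.array([566.5,0,95.])
print(nose)
ims=[]
for n,x0,y0 in (('top',250,200),('scene',276,186)):
    c,P=cam(n); im=cv2.imread(f'pics/{n}3.png')[y0:y0+44,x0:x0+44].astype(float)
    im=np.clip(255*((im-20)/150)**.8,0,255).astype(np.uint8)
    ims.append(cv2.resize(im,(396,396),interpolation=cv2.INTER_CUBIC))
    for k,X in (('nose',nose),('nose+100',nose+100*u),('mouth',m),('plate',m-100*u)):
        p=proj(c,P,X); print(n,k,p,'crop',(p-[x0,y0]+.5)*9)
cv2.imwrite('pics/c4.png',np.hstack(ims))
E
```

```text
[562.06311922  24.54806743  94.80273956]
top nose [270.50288163 224.89427794] crop [189.02593466 228.54850145]
top nose+100 [235.96363752 224.69106227] crop [-121.8272623   226.71956039]
top mouth [279.11148633 224.65972007] crop [266.50337699 226.43748063]
top plate [313.61306428 224.86284115] crop [577.01757851 228.26557033]
scene nose [303.98018108 206.69693918] crop [256.32162975 190.77245261]
scene nose+100 [346.55387398 214.15976888] crop [639.48486584 257.93791991]
scene mouth [293.4287254  205.10059245] crop [161.35852864 176.40533204]
scene plate [251.85136951 197.80998193] crop [-212.83767443  110.78983741]<stdin>:8: RuntimeWarning: invalid value encountered in power
<stdin>:8: RuntimeWarning: invalid value encountered in cast
```

View pics/c4.png

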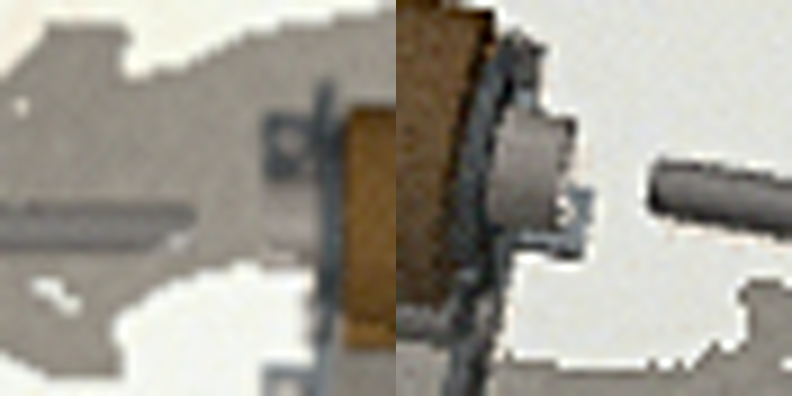

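Both zooms show the nose on the bore line to within about 1 mm: nose row 225 and bush/roll axis 220–228 in the top view, with equal offsets in the scene view. That is inside the countersink's capture range, so I'll advance slowly and feel.

```bash
python3 -m inch '0 0 0 0.007 -0.045 0 1;0 0 0 0.013 -0.089 0 1;0 0 0 0.013 -0.089 0 1'; python3 -m inch '0 0 0 0.0015 -0.01 0 1;0 0 0 0.003 -0.02 0 1;0 0 0 0.003 -0.02 0 1'; python3 -m inch '0 0 0 0.0015 -0.01 0 1;0 0 0 0.003 -0.02 0 1;0 0 0 0.003 -0.02 0 1'
```

```text
time: 7.48
ee_pos: [543.7, 153.0, 249.0]
ee_rot: [0.653, 0.757, -0.0, 0.0]
force: [-0.6, -0.1, -2.2]
finger_gap: 13.8
grasp_force: 78.4
time: 7.85
ee_pos: [543.9, 150.6, 249.1]
ee_rot: [0.653, 0.758, -0.0, -0.0]
force: [0.3, -0.4, -2.6]
finger_gap: 14.0
grasp_force: 78.4
time: 8.22
ee_pos: [544.6, 146.5, 249.1]
ee_rot: [0.653, 0.758, 0.0, 0.0]
force: [-0.2, -0.6, -2.9]
finger_gap: 13.5
grasp_force: 78.4
```

```bash
for i in 1 ; do python3 -m inch '0 0 0 0.0015 -0.01 0 1;0 0 0 0.003 -0.02 0 1;0 0 0 0.003 -0.02 0 1'; done; python3 -m inch '0 0 0 0.0015 -0.01 0 1;0 0 0 0.003 -0.02 0 1;0 0 0 0.003 -0.02 0 1'
```

```text
time: 8.6
ee_pos: [545.3, 142.3, 249.1]
ee_rot: [0.653, 0.758, -0.0, 0.0]
force: [0.1, -0.3, -3.2]
finger_gap: 13.7
grasp_force: 78.4
time: 8.98
ee_pos: [545.8, 138.3, 249.0]
ee_rot: [0.653, 0.758, -0.0, 0.0]
force: [1.0, -0.9, -2.9]
finger_gap: 13.5
grasp_force: 78.4
```

```bash
python3 -m inch '0 0 0 0.0015 -0.01 0 1;0 0 0 0.003 -0.02 0 1;0 0 0 0.003 -0.02 0 1'; python3 -m inch '0 0 0 0.0015 -0.01 0 1;0 0 0 0.003 -0.02 0 1;0 0 0 0.003 -0.02 0 1';  python3 -m inch '0 0 0 0.0015 -0.01 0 1;0 0 0 0.003 -0.02 0 1;0 0 0 0.003 -0.02 0 1'
python3 - <<'E'
from h import *
print(np.round(read_state()['torque'],3))
ims=[]
for n,x0,y0 in (('top',250,200),('scene',276,186)):
    c,P=cam(n); im=c['color'][y0:y0+44,x0:x0+44].astype(float)
    im=np.clip(255*(np.clip(im-20,0,255)/150)**.8,0,255).astype(np.uint8)
    ims.append(cv2.resize(im,(396,396),interpolation=cv2.INTER_CUBIC))
cv2.imwrite('pics/c5.png',np.hstack(ims))
E
```

```text
time: 9.35
ee_pos: [546.4, 134.3, 249.1]
ee_rot: [0.653, 0.758, -0.0, 0.0]
force: [1.7, -0.6, -2.3]
finger_gap: 13.5
grasp_force: 78.4
time: 9.72
ee_pos: [547.0, 130.3, 249.1]
ee_rot: [0.653, 0.758, -0.0, 0.0]
force: [0.1, -0.3, -2.7]
finger_gap: 13.4
grasp_force: 78.4
time: 10.1
ee_pos: [547.6, 126.3, 249.1]
ee_rot: [0.653, 0.758, -0.0, 0.0]
force: [1.6, 0.0, -2.1]
finger_gap: 13.6
grasp_force: 78.4
[-0.195 -0.111  0.104]
```

View pics/c5.png

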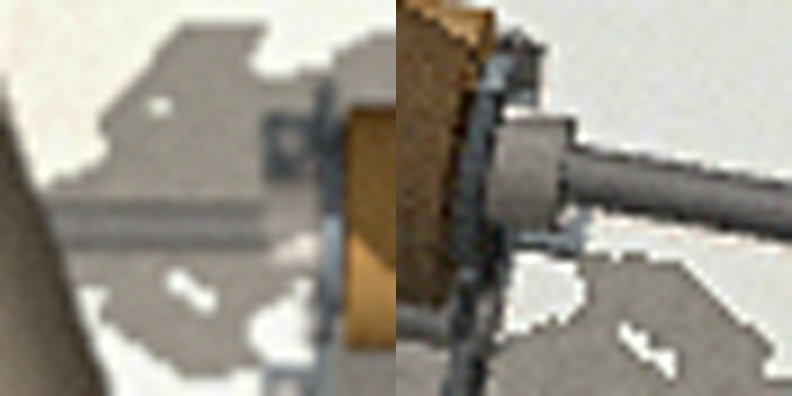

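The nose is inside the bush: in the scene view the shaft meets the white bush at (570,175). I'll slide on while watching the forces.

```bash
python3 -m inch '0 0 0 0.0018 -0.0125 0 1;0 0 0 0.0036 -0.025 0 1;0 0 0 0.0055 -0.0375 0 1;0 0 0 0.0073 -0.05 0 1;0 0 0 0.0073 -0.05 0 1';python3 -m inch '0 0 0 0.0018 -0.0125 0 1;0 0 0 0.0036 -0.025 0 1;0 0 0 0.0055 -0.0375 0 1;0 0 0 0.0073 -0.05 0 1;0 0 0 0.0073 -0.05 0 1'
```

```text
time: 10.82
ee_pos: [549.1, 116.2, 249.1]
ee_rot: [0.653, 0.758, -0.0, 0.0]
force: [0.9, -0.6, -2.7]
finger_gap: 13.6
grasp_force: 78.4
time: 11.45
ee_pos: [550.6, 106.2, 249.1]
ee_rot: [0.653, 0.758, -0.0, 0.0]
force: [0.8, -0.4, -2.4]
finger_gap: 13.8
grasp_force: 78.4
```

```bash
python3 -m inch '0 0 0 0.0036 -0.025 0 1;0 0 0 0.0073 -0.05 0 1;0 0 0 0.011 -0.075 0 1;0 0 0 0.0146 -0.1 0 1;0 0 0 0.0146 -0.1 0 1';python3 -m inch '0 0 0 0.0036 -0.025 0 1;0 0 0 0.0073 -0.05 0 1;0 0 0 0.011 -0.075 0 1;0 0 0 0.0146 -0.1 0 1;0 0 0 0.0146 -0.1 0 1'; python3 -c "
from h import *
s=read_state();print(s['force'],s['torque'],R.from_quat(s['ee_rot']).as_matrix()[:,0])"
```

```text
time: 12.08
ee_pos: [553.5, 85.8, 249.0]
ee_rot: [0.653, 0.757, -0.0, 0.0]
force: [0.5, -0.5, -3.1]
finger_gap: 14.0
grasp_force: 78.4
time: 12.7
ee_pos: [556.5, 65.8, 249.1]
ee_rot: [0.653, 0.757, -0.0, 0.0]
force: [0.5, -0.1, -2.5]
finger_gap: 13.7
grasp_force: 78.4
[ 0.54979528 -0.0759624  -2.45475245] [-0.14892991 -0.1988194   0.01900252] [-1.47394217e-01  9.89077721e-01 -4.53549396e-04]
```

```bash
python3 -m inch '0 0 0 0.0036 -0.025 0 1;0 0 0 0.0073 -0.05 0 1;0 0 0 0.011 -0.075 0 1;0 0 0 0.0146 -0.1 0 1;0 0 0 0.0146 -0.1 0 1';python3 -m inch '0 0 0 0.0036 -0.025 0 1;0 0 0 0.0073 -0.05 0 1;0 0 0 0.011 -0.075 0 1;0 0 0 0.011 -0.075 0 1'
python3 -c "
from h import *
c,P=cam('wrist');cv2.imwrite('pics/w6.png',c['color']);print([(k,np.round(r['box']),r['confidence']) for k in ['axle','axle_knob'] for r in recognise('wrist',k)])"
```

```text
time: 13.32
ee_pos: [559.4, 45.8, 249.1]
ee_rot: [0.653, 0.757, -0.0, 0.0]
force: [2.1, -1.7, -2.0]
finger_gap: 13.5
grasp_force: 78.4
time: 13.82
ee_pos: [561.7, 30.7, 249.1]
ee_rot: [0.653, 0.757, -0.0, 0.0]
force: [3.3, -1.7, -1.5]
finger_gap: 13.7
grasp_force: 78.4
[('axle', array([249.,   1., 296., 383.]), 0.82)]
```

```bash
python3 -m inch '0 0 0 0 0 0 0.3;0 0 0 0 0 0 -0.3;0 0 0 0 0 0 -1;0 0 0 0 0 0 -1;0 0 0 0 0 0 -1;0 0 0 0 0 0 -1'; python3 -m inch '0 0 0 0 0 0.15 -1;0 0 0 0 0 0.35 -1;0 0 0 -0.03 0.2 0.4 -1;0 0 0 -0.07 0.5 0.4 -1;0 0 0 -0.12 0.81 0.4 -1;0 0 0 -0.12 0.81 0.4 -1;0 0 0 -0.12 0.81 0.4 -1'
python3 - <<'E'
from h import *
s=read_state();print(s['ee_pos'])
c,P=cam('wrist');cv2.imwrite('pics/w7.png',c['color'])
print([(k,np.round(r['box'],1),r['confidence']) for k in ['axle','axle_knob'] for r in recognise('wrist',k)])
u=np.array([np.cos(np.radians(98.4)),np.sin(np.radians(98.4)),0]);g0=np.array([561.7,30.7,94.7])
for t in (0,140,145,165,185): print(t,proj(c,P,g0+t*u))
E
```

```text
time: 14.72
ee_pos: [561.4, 31.7, 249.1]
ee_rot: [0.653, 0.758, -0.0, -0.0]
force: [-0.5, -0.9, -0.1]
finger_gap: 85.5
grasp_force: 0.0
time: 15.6
ee_pos: [537.4, 193.7, 328.9]
ee_rot: [0.652, 0.758, -0.0, 0.0]
force: [0.6, -0.2, -0.2]
finger_gap: 85.6
grasp_force: 0.0
[537.37001726 193.7057197  328.93702471]
[('axle', array([249.5, 195.2, 299.9, 398.3]), 0.84), ('axle_knob', array([249.9, 197.6, 302.3, 399.9]), 0.89)]
0 [272.6748423  430.79002615]
140 [273.0846242  266.87369354]
145 [273.10228193 259.81044875]
165 [273.17550172 230.52189267]
185 [273.25314528 199.46379276]
```

View pics/w7.png

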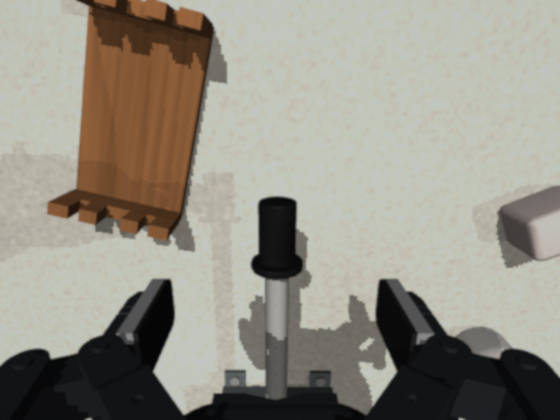

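The knob is free and visible: rear end at row 199, flange at row 262, column ~277. Insertion depth is as planned, and the axle relaxed sideways by 2–3 mm on release. I'll measure its centre line.

```bash
python3 - <<'E'
from h import *
im=cv2.imread('pics/w7.png'); g=cv2.cvtColor(im,cv2.COLOR_BGR2GRAY).astype(float)
c,P=cam('wrist')
for r in (210,225,240,262): 
    x=np.where(g[r,240:320]<60)[0]+240; print(r,x.min(),x.max())
S=im.max(2).astype(float)-im.min(2)
for r in (290,310,330,350): 
    print(r,[int(v) for v in g[r,256:300:2]])
for z in (95,90): 
  for v in (225,350): print(z,onplane(c,P,277,v,z))
E
```

```text
210 259 295
225 260 294
240 260 295
262 252 302
290 [194, 195, 195, 195, 163, 114, 130, 144, 155, 157, 160, 161, 156, 147, 136, 110, 91, 109, 111, 110, 110, 113]
310 [112, 114, 110, 110, 102, 107, 130, 146, 155, 159, 162, 161, 156, 146, 132, 105, 96, 109, 111, 112, 108, 107]
330 [113, 115, 114, 112, 105, 106, 129, 145, 155, 159, 162, 161, 155, 146, 128, 99, 98, 108, 111, 112, 114, 113]
350 [115, 114, 113, 112, 102, 98, 110, 87, 87, 88, 90, 91, 88, 85, 76, 70, 96, 110, 112, 111, 110, 110]
95 [540.02584418 196.21083512  95.        ]
95 [553.83098856 104.05498325  95.        ]
90 [540.34408568 194.31709105  90.        ]
90 [554.49033908  99.88417555  90.        ]
```

```bash
python3 -m inch '0 0 -0.01 0.014 0.002 -0.2 -1;0 0 -0.01 0.014 0.002 -0.407 -1;0 0 -0.01 0.014 0.002 -0.407 -1;0 0 -0.01 0.014 0.002 -0.407 -1' 60;  python3 -m inch '0 0 0 0 0 0 0.2;0 0 0 0 0 0 1;0 0 0 0 0 0 1;0 0 0 0 0 0 1;0 0 0 0 0 0 1;0 0 0 0 0 0 1' 90
python3 -c "
from h import *
s=read_state();print(s['force'],s['torque'])
c,P=cam('wrist');cv2.imwrite('pics/w8.png',c['color']);print([(k,np.round(r['box']),r['confidence']) for k in ['axle','axle_knob'] for r in recognise('wrist',k)])"
```

```text
time: 16.3
ee_pos: [540.9, 193.9, 249.2]
ee_rot: [0.656, 0.755, 0.001, 0.0]
force: [0.1, -0.0, 0.3]
finger_gap: 85.0
grasp_force: 0.0
time: 17.05
ee_pos: [540.3, 194.1, 247.9]
ee_rot: [0.656, 0.755, 0.0, 0.0]
force: [-0.1, 0.4, 2.3]
finger_gap: 21.8
grasp_force: 87.9
[-0.08504463  0.36583406  2.31376971] [-0.04939264  0.05490916 -0.0665004 ]
[('axle_knob', array([237., 250., 311., 401.]), 0.61), ('axle_knob', array([  0.,   2., 181., 300.]), 0.52)]
```

```bash
python3 -m inch '0 0 0 0.0035 -0.025 0.003 1;0 0 0 0.007 -0.05 0.005 1;0 0 0 0.0105 -0.075 0.005 1;0 0 0 0.014 -0.1 0.005 1;0 0 0 0.014 -0.1 0.005 1';python3 -m inch '0 0 0 0.0035 -0.025 0 1;0 0 0 0.007 -0.05 0 1;0 0 0 0.0105 -0.075 0 1;0 0 0 0.014 -0.1 0 1;0 0 0 0.014 -0.1 0 1'
```

```text
time: 17.82
ee_pos: [542.9, 174.2, 248.8]
ee_rot: [0.655, 0.755, 0.0, -0.0]
force: [-1.1, 4.5, 1.9]
finger_gap: 22.0
grasp_force: 88.0
time: 18.45
ee_pos: [545.6, 155.2, 249.1]
ee_rot: [0.655, 0.756, 0.001, -0.001]
force: [-1.9, 7.1, 3.2]
finger_gap: 21.4
grasp_force: 88.1
```

```bash
python3 -m inch '0 0 0 0 0 0.005 1;0 0 0 0 0 0.01 1;0 0 0 0 0 0.01 1'; python3 -c "
from h import *
s=read_state();print(s['torque'],R.from_quat(s['ee_rot']).as_matrix()[:,0])"; python3 -m inch '0 0 0 0.0018 -0.0125 0 1;0 0 0 0.0035 -0.025 0 1;0 0 0 0.0053 -0.0375 0 1;0 0 0 0.007 -0.05 0 1;0 0 0 0.007 -0.05 0 1'
```

```text
time: 18.82
ee_pos: [545.9, 153.1, 250.3]
ee_rot: [0.656, 0.755, -0.001, 0.0]
force: [-0.3, -0.5, -1.5]
finger_gap: 21.7
grasp_force: 88.1
[ 0.07918464 -0.01783817  0.04199132] [-1.39603930e-01  9.90207028e-01 -8.85871075e-04]
time: 19.45
ee_pos: [547.3, 143.5, 250.6]
ee_rot: [0.656, 0.755, -0.0, 0.0]
force: [0.7, -0.7, -1.6]
finger_gap: 21.5
grasp_force: 88.1
```

```bash
python3 -m inch '0 0 0 0.0035 -0.025 0 1;0 0 0 0.007 -0.05 0 1;0 0 0 0.0105 -0.075 0 1;0 0 0 0.014 -0.1 0 1;0 0 0 0.014 -0.1 0 1';python3 -m inch '0 0 0 0.0035 -0.025 0 1;0 0 0 0.007 -0.05 0 1;0 0 0 0.0105 -0.075 0 1;0 0 0 0.014 -0.1 0 1;0 0 0 0.014 -0.1 0 1'
```

```text
time: 20.08
ee_pos: [550.2, 123.1, 250.6]
ee_rot: [0.656, 0.755, -0.0, 0.0]
force: [-0.1, -1.0, -1.1]
finger_gap: 21.7
grasp_force: 88.1
time: 20.7
ee_pos: [553.0, 103.1, 250.6]
ee_rot: [0.656, 0.755, -0.0, 0.0]
force: [0.4, -1.5, -1.0]
finger_gap: 21.4
grasp_force: 88.1
```

```bash
python3 -m inch '0 0 0 0.0018 -0.0125 0 1;0 0 0 0.0035 -0.025 0 1;0 0 0 0.0053 -0.0375 0 1;0 0 0 0.007 -0.05 0 1;0 0 0 0.007 -0.05 0 1';python3 -m inch '0 0 0 0.0018 -0.0125 0 1;0 0 0 0.0035 -0.025 0 1;0 0 0 0.0053 -0.0375 0 1;0 0 0 0.0053 -0.0375 0 1';  python3 -m inch '0 0 0 0.0009 -0.006 0 1;0 0 0 0.0018 -0.0125 0 1;0 0 0 0.0028 -0.02 0 1;0 0 0 0.0028 -0.02 0 1'
```

```text
time: 21.32
ee_pos: [554.3, 93.6, 250.7]
ee_rot: [0.656, 0.755, -0.0, 0.0]
force: [0.2, -0.6, -0.8]
finger_gap: 21.4
grasp_force: 88.1
time: 21.82
ee_pos: [555.4, 86.1, 250.7]
ee_rot: [0.656, 0.755, -0.0, 0.0]
force: [-0.5, -0.6, -0.3]
finger_gap: 21.3
grasp_force: 88.1
time: 22.32
ee_pos: [555.9, 82.3, 250.7]
ee_rot: [0.656, 0.755, -0.0, 0.0]
force: [0.1, 0.6, -0.8]
finger_gap: 21.4
grasp_force: 88.1
```

Now small steps through the far bush and ball.

```bash
for k in 1; do python3 -m inch '0 0 0 0.0007 -0.005 0 1;0 0 0 0.0014 -0.01 0 1;0 0 0 0.0021 -0.015 0 1;0 0 0 0.0021 -0.015 0 1'; done;  python3 -m inch '0 0 0 0.0007 -0.005 0 1;0 0 0 0.0014 -0.01 0 1;0 0 0 0.0021 -0.015 0 1;0 0 0 0.0021 -0.015 0 1'; python3 -m inch '0 0 0 0.0007 -0.005 0 1;0 0 0 0.0014 -0.01 0 1;0 0 0 0.0021 -0.015 0 1;0 0 0 0.0021 -0.015 0 1'
```

```text
time: 22.82
ee_pos: [556.3, 79.4, 250.7]
ee_rot: [0.656, 0.755, -0.0, 0.0]
force: [-0.9, 1.4, -0.2]
finger_gap: 21.3
grasp_force: 88.1
time: 23.32
ee_pos: [556.7, 76.6, 250.7]
ee_rot: [0.656, 0.755, 0.0, -0.0]
force: [-0.2, 2.5, 0.3]
finger_gap: 21.1
grasp_force: 88.1
time: 23.82
ee_pos: [557.0, 74.4, 250.8]
ee_rot: [0.655, 0.755, 0.0, -0.0]
force: [-3.3, 5.5, 1.0]
finger_gap: 21.5
grasp_force: 88.2
```

```bash
python3 -m inch '0 0 0 0.0007 -0.005 0 1;0 0 0 0.0014 -0.01 0 1;0 0 0 0.0014 -0.01 0 1';  python3 -m inch '0 0 0 0.0007 -0.005 0 1;0 0 0 0.0014 -0.01 0 1;0 0 0 0.0014 -0.01 0 1'; python3 -c "
from h import *
s=read_state();print(s['torque'],R.from_quat(s['ee_rot']).as_matrix()[:,0])"
```

```text
time: 24.2
ee_pos: [557.2, 72.6, 250.8]
ee_rot: [0.655, 0.756, 0.0, -0.001]
force: [-1.9, 6.7, 0.4]
finger_gap: 21.4
grasp_force: 88.2
time: 24.58
ee_pos: [557.5, 70.6, 250.8]
ee_rot: [0.655, 0.756, 0.0, -0.0]
force: [-2.5, 5.8, 0.9]
finger_gap: 21.6
grasp_force: 88.2
[ 1.30664314  0.46551734 -0.01295703] [-0.1420214   0.98986268  0.00134171]
```

```bash
python3 -m inch '0 0 0 0.0007 -0.005 0 1;0 0 0 0.0014 -0.01 0 1;0 0 0 0.0014 -0.01 0 1';  python3 -m inch '0 0 0 0.0007 -0.005 0 1;0 0 0 0.0014 -0.01 0 1;0 0 0 0.0014 -0.01 0 1';  python3 -m inch '0 0 0 0.0007 -0.005 0 1;0 0 0 0.0014 -0.01 0 1;0 0 0 0.0014 -0.01 0 1'
```

```text
time: 24.95
ee_pos: [557.7, 68.7, 250.8]
ee_rot: [0.655, 0.756, 0.001, -0.001]
force: [-2.4, 6.5, 1.8]
finger_gap: 21.3
grasp_force: 88.2
time: 25.32
ee_pos: [558.0, 66.6, 250.8]
ee_rot: [0.655, 0.756, 0.0, -0.0]
force: [-1.8, 5.7, 1.4]
finger_gap: 21.4
grasp_force: 88.2
time: 25.7
ee_pos: [558.3, 64.7, 250.8]
ee_rot: [0.655, 0.756, 0.001, -0.001]
force: [-1.0, 5.9, 1.5]
finger_gap: 21.7
grasp_force: 88.2
```

```bash
python3 -m inch '0 0 0 0.0007 -0.005 0 1;0 0 0 0.0014 -0.01 0 1;0 0 0 0.0014 -0.01 0 1';  python3 -m inch '0 0 0 0.0007 -0.005 0 1;0 0 0 0.0014 -0.01 0 1;0 0 0 0.0014 -0.01 0 1';  python3 -m inch '0 0 0 0.0007 -0.005 0 1;0 0 0 0.0014 -0.01 0 1;0 0 0 0.0014 -0.01 0 1'
```

```text
time: 26.08
ee_pos: [558.6, 62.6, 250.8]
ee_rot: [0.655, 0.756, 0.0, -0.001]
force: [-1.6, 5.2, 1.0]
finger_gap: 21.6
grasp_force: 88.2
time: 26.45
ee_pos: [558.8, 60.8, 250.8]
ee_rot: [0.655, 0.756, 0.001, -0.001]
force: [-1.4, 6.5, 1.1]
finger_gap: 21.4
grasp_force: 88.2
time: 26.82
ee_pos: [558.8, 60.5, 250.8]
ee_rot: [0.654, 0.756, 0.001, -0.001]
force: [-4.0, 11.4, 0.8]
finger_gap: 21.4
grasp_force: 88.2
```

```bash
python3 -m inch '0 0 0 0.0007 -0.005 0 1;0 0 0 0.0014 -0.01 0 1;0 0 0 0.0014 -0.01 0 1';  python3 -m inch '0 0 0 0.0007 -0.005 0 1;0 0 0 0.0014 -0.01 0 1;0 0 0 0.0014 -0.01 0 1'
```

```text
time: 27.2
ee_pos: [558.9, 60.1, 250.8]
ee_rot: [0.654, 0.757, 0.002, -0.002]
force: [-4.2, 16.4, -0.2]
finger_gap: 21.5
grasp_force: 88.2
time: 27.58
ee_pos: [558.9, 59.7, 250.8]
ee_rot: [0.653, 0.757, 0.003, -0.003]
force: [-4.3, 20.6, -0.7]
finger_gap: 21.6
grasp_force: 88.2
```

Axial force climbed from a steady 6 N (ball drag) to 21 N with no further travel, at an insertion of about 253 mm. That matches the end stop. I'll ease the load while still pressing lightly, then let go.

```bash
python3 -m inch '0 0 0 -0.001 0.008 0 1;0 0 0 -0.002 0.016 0 1;0 0 0 -0.002 0.016 0 1';  python3 -m inch '0 0 0 0 0 0 0.5;0 0 0 0 0 0 0.2;0 0 0 0 0 0 -0.3;0 0 0 0 0 0 -1;0 0 0 0 0 0 -1;0 0 0 0 0 0 -1' 30
```

```text
time: 27.95
ee_pos: [558.9, 60.3, 250.8]
ee_rot: [0.654, 0.757, 0.001, -0.002]
force: [-3.4, 13.5, 1.3]
finger_gap: 21.5
grasp_force: 88.2
time: 28.7
ee_pos: [559.5, 56.6, 250.7]
ee_rot: [0.656, 0.755, -0.0, 0.0]
force: [-0.1, 0.3, 0.7]
finger_gap: 85.4
grasp_force: 0.0
```

```bash
python3 -m inch '0 0 0 0 0 0.2 -1;0 0 0 0 0 0.45 -1;0 0 0 -0.01 0.1 0.6 -1;0 0 0 -0.03 0.25 0.7 -1;0 0 0 -0.03 0.25 0.7 -1;0 0 0 -0.03 0.25 0.7 -1'
python3 - <<'E'
from h import *
s=read_state();print(s['ee_pos'],s['force'])
c,P=cam('wrist');cv2.imwrite('pics/w9.png',c['color'])
print([(k,np.round(r['box'],1),r['confidence']) for k in ['axle','axle_knob','stand','roll'] for r in recognise('wrist',k)])
u=np.array([np.cos(np.radians(98)),np.sin(np.radians(98)),0]);m=np.array([566.8,0,95])
for n,t in (('mouth',0),('flange37',37),('flange50',50),('end37',82),('end50',95)): print(n,proj(c,P,m+t*u))
g=cv2.cvtColor(c['color'],cv2.COLOR_BGR2GRAY)
x=int(proj(c,P,m+60*u)[0]); print(x,[(r,int(g[r,x-2:x+3].mean())) for r in range(150,330,3)])
E
```

```text
time: 29.45
ee_pos: [553.5, 106.2, 390.3]
ee_rot: [0.656, 0.755, -0.0, 0.0]
force: [-0.5, -0.3, -0.8]
finger_gap: 85.3
grasp_force: 0.0
[553.50548006 106.22851322 390.25041991] [-0.50597828 -0.34311822 -0.78025758]
[('axle', array([254.2, 226.7, 290.2, 323.1]), 0.71), ('axle_knob', array([ 67.8,   2.5, 200.9, 116.2]), 0.67), ('axle_knob', array([252.9, 227.2, 293.8, 326.2]), 0.59), ('stand', array([210.1, 264.9, 335.2, 394.5]), 0.59), ('roll', array([231.4, 326.4, 318.1, 397.2]), 0.97), ('roll', array([433.1, 219.8, 518. , 293.6]), 0.67), ('roll', array([251.6, 227.1, 295.7, 324. ]), 0.65)]
mouth [271.31758395 318.14680816]
flange37 [271.25779866 280.8557308 ]
flange50 [271.23565089 267.04105962]
end37 [271.17836931 231.31166693]
end50 [271.15390132 216.0497584 ]
271 [(150, 187), (153, 187), (156, 187), (159, 187), (162, 187), (165, 186), (168, 187), (171, 183), (174, 183), (177, 185), (180, 186), (183, 184), (186, 185), (189, 186), (192, 184), (195, 183), (198, 186), (201, 186), (204, 186), (207, 185), (210, 186), (213, 187), (216, 186), (219, 185), (222, 186), (225, 187), (228, 133), (231, 11), (234, 9), (237, 10), (240, 21), (243, 19), (246, 19), (249, 19), (252, 19), (255, 19), (258, 19), (261, 20), (264, 20), (267, 20), (270, 19), (273, 19), (276, 19), (279, 19), (282, 16), (285, 10), (288, 22), (291, 42), (294, 145), (297, 148), (300, 149), (303, 148), (306, 148), (309, 148), (312, 148), (315, 148), (318, 149), (321, 144), (324, 81), (327, 65)]
```

The image confirms it. The knob end is at row ~231, as predicted for a flange gap of about 36 mm, against row 216 if it had only reached the ball. The axle is home and the gripper is clear.

```bash
python3 -c "
from bench import sign_off
print(sign_off())"
```

```text
the job is handed in; nothing more can be done
None
```

The axle is home: it went past the spring ball to about 253 mm in and stopped hard there, with the push reading at most about 21 N; I let go, the gripper is clear, and the job is handed in at about 29.5 s.

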